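# Stepped garnish trays on the patio trolley

### The job

Stack the garnish trays in zigzag steps where the blue tray stands: first set the yellow tray lengthwise on the blue tray's lip, shifted along it by a third of a tray length away from the blue tray's black tab, so that the tab end stays open. Then set the red tray on the yellow one's lip, shifted back so that it lies straight above the blue tray. Set the trays down rather than dropping them, leave the blue tray where it is, and do not move the green tray.

Things in the scene. Friction and masses are not known exactly. Their poses are not given: they have to be found in the camera images.
- blue_tray: Blue open oblong tray, 110 mm long (its x), 56 wide (y), 34 tall, about 0.3 kg: straight outer walls, flat underside, flat lip 10 mm broad running inward round the top. Origin: centre of the underside, z up. A black tab 30 mm wide sticks out 16 mm from its -x end; +x points away from the tab. Bottom of the stack, loose on the glass top (z = 0), at any yaw.
- yellow_tray: Yellow open oblong tray, 110 mm long (its x), 56 wide (y), 34 tall, about 0.13 kg: straight outer walls, flat underside, flat lip 10 mm broad running inward round the top. Origin: centre of the underside, z up. Ends alike. Middle of the stack; starts on the glass top left of, right of or beyond the blue tray. Grip it across its width.
- red_tray: Red open oblong tray, 110 mm long (its x), 56 wide (y), 34 tall, about 0.13 kg: straight outer walls, flat underside, flat lip 10 mm broad running inward round the top. Origin: centre of the underside, z up. Ends alike. Top of the stack; starts on the glass top left of, right of or beyond the blue tray. Grip it across its width.
- green_tray: Green open oblong tray, 110 mm long (its x), 56 wide (y), 34 tall, about 0.13 kg: straight outer walls, flat underside, flat lip 10 mm broad running inward round the top. Origin: centre of the underside, z up. Ends alike. A spare, not wanted: it stays in the one of the three places that yellow and red leave.
Mind the look-alikes: they are no part of the job. What is meant by the yellow_tray is not grey or pink, and is the larger of those in its own colour.

How it is judged:
By the outcome, as a careful person would: the job done as asked, in the order asked, and still so for the second after the job is handed in, with the robot touching nothing.
It also fails if it takes over 53 s, if anything falls off the work surface, if the arm or the gripper's body presses on something with over 40 N, if the wrist force passes 120 N, or if a joint passes its speed limit or range.

### The arm

A 6-joint arm with a two-finger parallel gripper is mounted at the origin on the work surface. World frame = base frame: x ahead of the robot, y to its left, z up, the work surface at z = 0. Lengths are in m, angles in rad, forces in N, time in s.
With the tool pointing down it reaches from about 0.25 to 0.775 m from the base axis. Payload 4 kg.
Tool frame: the origin (TCP) lies at the very end of the fingers, on their centre line; the grasp point (between the pads) lies 19 mm behind it; z points along the fingers, y is the line along which they close (so a half turn about z gives the same grasp; the last joint's range is limited). The gripper opens to 94 mm and grips with 3 to 60 N. Pads are 16 mm wide; open, the fingers measure 119 mm over their backs; the gripper's body (75 mm by 177 mm) begins 78 mm behind the grasp point.
Start: joints at [1.096, 0.087, 1.371, -0, 1.684, -0.103], TCP at [0.2, 0.512, 0.174] pointing down, gripper open.
Joint ranges: [-3.1, 3.1], [-0.76, 2.03], [0.27, 2.55], [-1.08, 4.22], [0.17, 2.65], [-2.57, 2.57]. Speed limits (rad/s): [2.79, 2.79, 3.14, 3.14, 3.14, 3.14].

### API

Orientations are given as [roll, pitch, yaw] about the fixed x, y, z axes, in that order (R = Rz(yaw) Ry(pitch) Rx(roll)).
In Python, from bench import robot, snapshot, finder gives the robot as it stands.
- The arm moves only by the tool drive_tool, never from a script. Its argument "deltas" is text: rows parted by semicolons, each of 7 numbers parted by spaces: the shift along the tool's x, y, z each as a share of 100 mm, from -1 to 1, then the turn, a rotation vector about the tool's x, y, z each as a share of 90 degrees, from -1 to 1, then the finger opening in mm, from 0 to 94. In form: tx ty tz rx ry rz gripper; .... A call has 1 to 5 rows; each row is the pose to reach, as a shift and turn from the pose commanded when the call began, along the tool's axes at that moment; what a row does not reach only later rows make up. A row lasts 1/10 s, in which the tool goes at most 50 mm and 8.59 degrees, less where a joint would pass 70% of its speed; a pose out of reach is approached as far as the arm can. A call with a number of a shift or a turn outside -1 to 1 is refused whole. A call with a gripper value outside its range is refused whole. The fingers move at their own pace and stop on an object; the grip force is fixed at half the most. Time passes only in rows, so rows that repeat a pose let the fingers close. It gives the time, the measured TCP pose, the force, the opening and the grip force at its end, in the units of the state.
- robot.get_obs(): the state, without advancing time (a new reading comes with each control period).
- snapshot(name): name is "side" or "top"; returns a dict with "img" (400x640x3 uint8, red, green, blue), "fx", "fy", "cx", "cy" (pixels), "T" (4x4, takes a point from camera to world coordinates). Camera axes: x right, y up, looking along -z (the intrinsics and any distortion apply to the point x, -y, -z); pixel columns grow to the right and rows downward; lengths in m; the calibration is good to about 2 mm. A picture is of the moment at which its call begins. There is no depth.
- robot.close_job(): hands the job in; it is judged then, once.
Trained networks look in the newest picture that a camera, given by its name, has taken for a name from the list of things; names that differ only in an ending like _2 or _b are one class to them, and where a whole thing is asked for, a point or a joint stands for the part that bears it (a point fixed in the world has none). Each returns a list of dicts, best first, with "confidence" (0 to 1); they miss things now and then, are a little off and sometimes report something else, mostly with a low value. They report only what shows in the picture. A call takes as long as a camera call. They do not tell look-alikes from the thing itself.
- finder.look_for(camera, thing): "xy" ([column, row] in pixels, amid what is visible of it).
- finder.masks_of(camera, thing): "region" (400x640 bool, what is visible of it) and "xy" ([column, row] in pixels, amid what is visible of it).
- finder.landmark_of(camera, thing): "xy" ([column, row] in pixels: a listed point, or the origin of a listed thing).
The state is a dict: "time": time; "joint_positions": joint angles; "qvel": joint speeds; "joint_torque": joint torques, N m; "tool_pos": TCP position; "ee_rot": TCP orientation; "wrist_force": force on the tool from outside, world axes, zero at the start; "wrist_torque": the same for the moment, N m; "width": finger opening in m; "finger_force": force on a finger pad.
Only numpy, scipy, OpenCV 4.12 (cv2) and the standard library are available. Lean on these libraries where they do the work, as an engineer would, in place of code of your own. Each camera call takes 0.05 s, during which the arm holds its last target. There are 200 camera calls.

## Working session

There is one attempt and no reset: what is moved stays moved. The work goes in short steps, Python scripts to look and compute and a tool call to move; the robot and the scene stay as the last step left them, time stands still between calls to the robot, and variables do not carry over. Pictures are saved under pics/ and viewed, at most 10 in all, crops included, and the job is handed in when it is done.

Besides the shell and the picture viewer there is one more tool, called after "Emit:" by a JSON object that holds its "method" and its "body", one argument or row to a line. drive_tool: Moves the arm, as the interface text tells. Shift numbers are shares of 100 mm and turn numbers shares of 90 degrees, none past 1 either way. Its arguments: {"type":"object","properties":{"deltas":{"type":"string"}},"required":["deltas"]}

```bash
ls; mkdir -p pics
cat > h.py <<'E'
import numpy as np,cv2
from bench import robot,snapshot,finder
def save(c,name,s):
    cv2.imwrite(name,s["img"][:,:,::-1])
E
python3 - <<'E'
from h import *
np.set_printoptions(precision=4,suppress=True)
o=robot.get_obs();print(o)
for c in("top","side"):
    s=snapshot(c);save(c,f"pics/{c}0.png",s)
    print(c,{k:v for k,v in s.items() if k!="img"})
    for t in("blue_tray","yellow_tray","red_tray","green_tray"):
        print(t,[(m["confidence"],m["xy"],int(m["region"].sum())) for m in finder.masks_of(c,t)],[(m["confidence"],m["xy"]) for m in finder.landmark_of(c,t)])
E
```

```text
pics
{'time': 0.0, 'joint_positions': array([ 1.0959,  0.0879,  1.3723, -0.    ,  1.6836, -0.1031]), 'qvel': array([-0.0004,  0.0005, -0.0011,  0.0002,  0.0008,  0.0007]), 'joint_torque': array([ -0.    , -34.0177, -30.2427,   0.0719,   0.0329,  -0.0002]), 'tool_pos': array([0.1995, 0.5119, 0.1726]), 'ee_rot': array([-3.1394, -0.0002,  2.7698]), 'wrist_force': array([ 0.6649,  0.2017, -0.547 ]), 'wrist_torque': array([ 0.0058,  0.0572, -0.0272]), 'finger_force': 0.0, 'width': 0.09394513526654505}
top {'fx': 497.03706619522393, 'fy': 497.03706619522393, 'cx': 326.600262745052, 'cy': 198.6914445718455, 'T': array([[-0.0254,  0.9896, -0.1417,  0.375 ],
       [-0.9997, -0.0247,  0.0067,  0.0641],
       [ 0.0032,  0.1418,  0.9899,  1.1935],
       [ 0.    ,  0.    ,  0.    ,  1.    ]])}
blue_tray [(0.7, [357.2, 214.1], 1339)] [(0.92, [351.1, 213.2])]
yellow_tray [(0.88, [272.6, 262.4], 1177), (0.79, [208.2, 278.3], 714), (0.76, [225.0, 215.4], 1267), (0.66, [175.8, 203.6], 623)] [(0.96, [211.3, 275.3]), (0.86, [227.3, 214.4]), (0.72, [178.5, 201.8]), (0.6, [276.2, 263.0])]
red_tray [] [(0.94, [460.8, 203.5])]
green_tray [(0.55, [351.8, 135.1], 1048)] [(0.78, [352.6, 136.0])]
side {'fx': 473.9506346463561, 'fy': 473.9506346463561, 'cx': 315.11427301091965, 'cy': 190.7877644937561, 'T': array([[ 0.9701,  0.1718, -0.1714,  0.3579],
       [-0.2427,  0.681 , -0.6909, -0.6389],
       [-0.002 ,  0.7118,  0.7024,  0.7706],
       [ 0.    ,  0.    ,  0.    ,  1.    ]])}
blue_tray [(0.95, [314.0, 227.0], 1412), (0.48, [352.2, 340.0], 2633)] [(0.83, [314.9, 231.7]), (0.7, [353.9, 341.7])]
yellow_tray [(0.96, [228.8, 145.2], 620), (0.84, [283.9, 140.1], 1067), (0.82, [286.7, 116.6], 441)] [(0.93, [286.9, 118.7]), (0.88, [246.5, 186.2]), (0.71, [227.0, 147.2])]
red_tray [(0.61, [356.4, 340.1], 2582)] [(0.92, [354.1, 343.2])]
green_tray [(0.57, [398.0, 215.3], 1654)] [(0.89, [395.8, 222.1])]
```

View pics/top0.png

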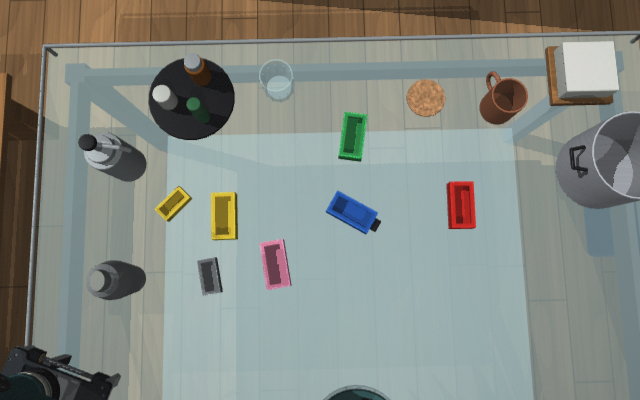

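View pics/side0.png

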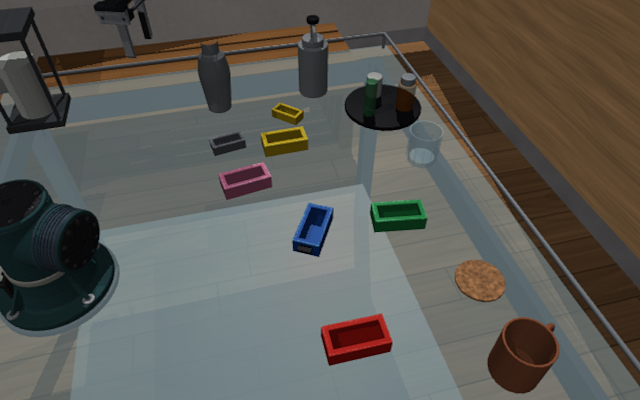

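The top view shows the big yellow tray at (224,216), blue at (354,212) with its tab at (375,225), red at (461,205) and green at (353,136). The look-alikes are a small yellow tray at (173,203), pink (275,264) and grey (209,276). The side view agrees, with red at (356,338), yellow at (285,140) and blue at (314,229). Next I fit poses to both views.

```bash
cat >> h.py <<'E'
from scipy.optimize import minimize
HUE={"blue_tray":(108,128),"yellow_tray":(22,34),"red_tray":(None,6),"green_tray":(50,80)}
def proj(s,P):
    T=s["T"];p=(np.atleast_2d(P)-T[:3,3])@T[:3,:3]
    return np.c_[s["cx"]+s["fx"]*p[:,0]/-p[:,2], s["cy"]-s["fy"]*p[:,1]/-p[:,2]]
def ray(s,xy,z):
    d=s["T"][:3,:3]@[(xy[0]-s["cx"])/s["fx"],-(xy[1]-s["cy"])/s["fy"],-1]
    o=s["T"][:3,3];return o+d*(z-o[2])/d[2]
def mask(s,t,near,rad=45):
    h=cv2.cvtColor(s["img"],cv2.COLOR_RGB2HSV);H=h[...,0].astype(int);lo,hi=HUE[t]
    m=(H<=hi)|(H>=173) if lo is None else (H>=lo)&(H<=hi)
    m&=(h[...,1]>120)&(h[...,2]>30)
    n,l,st,c=cv2.connectedComponentsWithStats(m.astype(np.uint8),connectivity=4)
    k=[i for i in range(1,n) if st[i,4]>250 and np.hypot(*(c[i]-near))<rad]
    k=max(k,key=lambda i:st[i,4])
    ys,xs=np.where(l==k)
    return cv2.convexHull(np.c_[xs,ys].astype(np.int32))
def box(p,z0,h):
    c,s_=np.cos(p[2]),np.sin(p[2])
    return np.array([[p[0]+c*a-s_*b,p[1]+s_*a+c*b,z] for a in(-.055,.055) for b in(-.028,.028) for z in(z0,z0+h)])
S=4
def rend(q,shape=(400,640)):
    m=np.zeros((shape[0]*S,shape[1]*S),np.uint8)
    cv2.fillConvexPoly(m,np.round(((q+.5)*S-.5)*16).astype(np.int32),1,shift=4);return m
def fit(views,p0,z0=None,fitz=True):
    """views: list (snap,hull); p0 x,y,yaw,+ top height (z0 None: box from 0 to ptop) or base z"""
    obs=[]
    for s,hl in views:
        m=np.zeros((400,640),np.uint8);cv2.fillConvexPoly(m,hl,1)
        obs.append(cv2.resize(m,None,fx=S,fy=S,interpolation=cv2.INTER_NEAREST))
    def cost(p):
        e=0
        for (s,_),o in zip(views,obs):
            h=cv2.convexHull(proj(s,box(p,0 if z0 is None else p[3],p[3] if z0 is None else .034)).astype(np.float32))[:,0]
            r=rend(h);e+=np.count_nonzero(r^o)/o.sum()
        return e
    p0=np.array(p0,float);best=None
    for _ in range(2):
        sim=np.vstack([p0]+[p0+d for d in np.diag([.008,.008,.12,.008])])
        r=minimize(cost,p0,method="Nelder-Mead",options=dict(initial_simplex=sim,maxiter=120));p0=r.x
    return r.x,r.fun
E
python3 - <<'E'
from h import *
np.set_printoptions(precision=4,suppress=True)
T=snapshot("top");D=snapshot("side")
init=dict(blue_tray=((354,212),(314,229),None),yellow_tray=((224,216),(285,140),0),red_tray=((461,205),(356,338),0),green_tray=((353,136),(398,215),0))
for t,(a,b,y) in init.items():
    ha,hb=mask(T,t,a),mask(D,t,b)
    (c,wh,an)=cv2.minAreaRect(ha)
    bx=cv2.boxPoints((c,wh,an));e=[bx[1]-bx[0],bx[2]-bx[1]];i=int(np.linalg.norm(e[1])>np.linalg.norm(e[0]))
    A,B=ray(T,bx[i],.034),ray(T,bx[i+1],.034);yaw=np.arctan2(*(B-A)[1::-1])
    c0=ray(T,c,.03)
    print(t,wh,cv2.contourArea(hb),c0[:2],fit([(T,ha),(D,hb)],[*c0[:2],yaw,.034]))
print("tab",ray(T,(376,225),.02),robot.get_obs()["time"])
E
```

```text
blue_tray (47.39874267578125, 24.670658111572266) 1382.0 [ 0.5085 -0.0027] (array([ 0.5104, -0.0033, -2.0975,  0.0309]), np.float64(0.08582514742323147))
yellow_tray (47.07875061035156, 25.811519622802734) 1046.5 [0.5075 0.2993] (array([ 0.5093,  0.3011, -3.1211,  0.0313]), np.float64(0.09999353680430881))
red_tray (46.95152282714844, 26.699705123901367) 2537.5 [ 0.5187 -0.2607] (array([ 0.5207, -0.2646,  3.127 ,  0.0319]), np.float64(0.07123394517732368))
green_tray (23.065486907958984, 46.90700912475586) 1513.0 [ 0.6924 -0.0097] (array([ 0.6964, -0.0109, -0.1604,  0.0307]), np.float64(0.08283132404402238))
tab [ 0.4772 -0.0593  0.02  ] 1.0
```

```bash
cat >> h.py <<'E'
def plan(start,*wps):
    """poses x,y,z,yaw (tool down): print split moves as tx ty tz rz, with the pose after"""
    p=np.array(start,float)
    for w in wps:
        w=np.array(w,float)
        while np.abs(w-p).max()>6e-4:
            c,s=np.cos(p[3]),np.sin(p[3]);d=w-p
            t=np.array([c*d[0]+s*d[1],s*d[0]-c*d[1],-d[2]])/.1;r=-d[3]/(np.pi/2)
            k=max(1,np.abs(t).max()/.98,np.linalg.norm(t)/2,abs(r)/.46);t=np.round(t/k,2);r=round(r/k,3)
            if not t.any() and abs(r)<.002: break
            p=p+[.1*(c*t[0]+s*t[1]),.1*(s*t[0]-c*t[1]),-.1*t[2],-r*np.pi/2]
            print("tx %.2f ty %.2f tz %.2f rz %.3f ->"%(*t,r),p.round(4))
    return p
E
python3 - <<'E'
from h import *
plan([.2,.512,.174,2.77],[.26,.30,.174,1.6],[.509,.301,.16,.02],[.509,.301,.06,.02])
s=snapshot("side");t=snapshot("top")
for a in((118,280),(125,170),(145,278)):print(ray(t,a,0))
print(ray(t,(102,280),.12))
E
```

```text
tx -0.74 ty -0.98 tz -0.00 rz 0.415 -> [0.2334 0.3938 0.174  2.1181]
tx -0.94 ty -0.26 tz -0.00 rz 0.330 -> [0.2601 0.3    0.174  1.5998]
tx -0.02 ty 0.98 tz 0.06 rz 0.396 -> [0.3581 0.3009 0.168  0.9777]
tx 0.64 ty 0.94 tz 0.06 rz 0.460 -> [0.4718 0.3014 0.162  0.2552]
tx 0.36 ty 0.10 tz 0.02 rz 0.150 -> [0.5092 0.3008 0.16   0.0195]
tx -0.00 ty -0.00 tz 0.98 rz -0.000 -> [0.5092 0.3008 0.062  0.0195]
tx -0.00 ty -0.00 tz 0.02 rz -0.000 -> [0.5092 0.3008 0.06   0.0195]
[0.3637946  0.55448687 0.        ]
[0.62891015 0.54643882 0.        ]
[0.36685005 0.49079174 0.        ]
[0.36578789 0.53918321 0.12      ]
```

Emit:
{"method": "drive_tool", "body": {
  "deltas": "-0.74 -0.98 0 0 0 0.415 94;-0.74 -0.98 0 0 0 0.415 94;-0.74 -0.98 0 0 0 0.415 94;-0.74 -0.98 0 0 0 0.415 94;-0.74 -0.98 0 0 0 0.415 94"
}}

```text
time: 1.6
tool_pos: [0.2335, 0.3935, 0.1742]
ee_rot: [3.14, -0.0, 2.113]
wrist_force: [-0.1, -0.0, 0.3]
width: 0.0941
finger_force: 0.0
```

Emit:
{"method": "drive_tool", "body": {
  "deltas": "-0.94 -0.26 0 0 0 0.33 94;-0.94 -0.26 0 0 0 0.33 94;-0.94 -0.26 0 0 0 0.33 94;-0.94 -0.26 0 0 0 0.33 94;-0.94 -0.26 0 0 0 0.33 94"
}}

```text
time: 2.1
tool_pos: [0.2601, 0.3001, 0.1741]
ee_rot: [3.141, -0.001, 1.599]
wrist_force: [-0.3, -0.1, 0.1]
width: 0.0939
finger_force: 0.0
```

Emit:
{"method": "drive_tool", "body": {
  "deltas": "-0.02 0.98 0.06 0 0 0.396 94;-0.02 0.98 0.06 0 0 0.396 94;-0.02 0.98 0.06 0 0 0.396 94;-0.02 0.98 0.06 0 0 0.396 94;-0.02 0.98 0.06 0 0 0.396 94"
}}

```text
time: 2.6
tool_pos: [0.3581, 0.3014, 0.1673]
ee_rot: [-3.141, 0.001, 0.978]
wrist_force: [0.0, -0.4, -0.9]
width: 0.0944
finger_force: 0.0
```

Emit:
{"method": "drive_tool", "body": {
  "deltas": "0.64 0.94 0.06 0 0 0.46 94;0.64 0.94 0.06 0 0 0.46 94;0.64 0.94 0.06 0 0 0.46 94;0.64 0.94 0.06 0 0 0.46 94;0.64 0.94 0.06 0 0 0.46 94"
}}

```text
time: 3.1
tool_pos: [0.4719, 0.302, 0.1613]
ee_rot: [3.141, 0.001, 0.253]
wrist_force: [-0.5, 0.3, -0.5]
width: 0.0938
finger_force: 0.0
```

Emit:
{"method": "drive_tool", "body": {
  "deltas": "0.36 0.1 0.02 0 0 0.15 94;0.36 0.1 0.02 0 0 0.15 94;0.36 0.1 0.02 0 0 0.15 94;0.36 0.1 0.02 0 0 0.15 94;0.36 0.1 0.02 0 0 0.15 94"
}}

```text
time: 3.6
tool_pos: [0.5085, 0.3016, 0.1603]
ee_rot: [-3.141, -0.001, 0.023]
wrist_force: [-0.5, -0.7, -0.0]
width: 0.094
finger_force: 0.0
```

Emit:
{"method": "drive_tool", "body": {
  "deltas": "0 0 0.4 0 0 0 94;0 0 0.8 0 0 0 94;0 0 1 0 0 0 94;0 0 1 0 0 0 94"
}}

```text
time: 4.0
tool_pos: [0.5057, 0.3001, 0.0558]
ee_rot: [3.138, 0.007, 0.021]
wrist_force: [-0.0, -0.7, -0.4]
width: 0.0942
finger_force: 0.0
```

Emit:
{"method": "drive_tool", "body": {
  "deltas": "0 0 0.2 0 0 0 94;0 0 0.35 0 0 0 94;0 0 0.5 0 0 0 94;0 0 0.5 0 0 0 94"
}}

```text
time: 4.4
tool_pos: [0.5074, 0.3005, 0.0077]
ee_rot: [3.14, 0.004, 0.02]
wrist_force: [-0.2, -0.1, -0.3]
width: 0.094
finger_force: 0.0
```

Emit:
{"method": "drive_tool", "body": {
  "deltas": "0 0 0 0 0 0 50;0 0 0 0 0 0 50;0 0 0 0 0 0 50;0 0 0 0 0 0 50;0 0 0 0 0 0 50"
}}

```text
time: 4.9
tool_pos: [0.5092, 0.3013, 0.0103]
ee_rot: [-3.141, -0.001, 0.019]
wrist_force: [0.4, 0.4, 0.0]
width: 0.0573
finger_force: 0.0
```

Emit:
{"method": "drive_tool", "body": {
  "deltas": "0 0 0 0 0 0 50;0 0 0 0 0 0 50;0 0 0 0 0 0 50"
}}

```text
time: 5.2
tool_pos: [0.5089, 0.3012, 0.0098]
ee_rot: [-3.142, 0.0, 0.019]
wrist_force: [-0.2, 0.1, -0.2]
width: 0.0496
finger_force: 0.0
```

Run:
```python
from h import *
s=snapshot("side");t=snapshot("top")
a=cv2.resize(s["img"][60:220,190:390],(600,480),interpolation=2);b=cv2.resize(t["img"][130:330,140:340],(480,480))
cv2.imwrite("pics/c1.png",np.hstack([a[:,:400+0],b[:,:400]])[:,:,::-1])
```

```text
(no output)
```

View pics/c1.png

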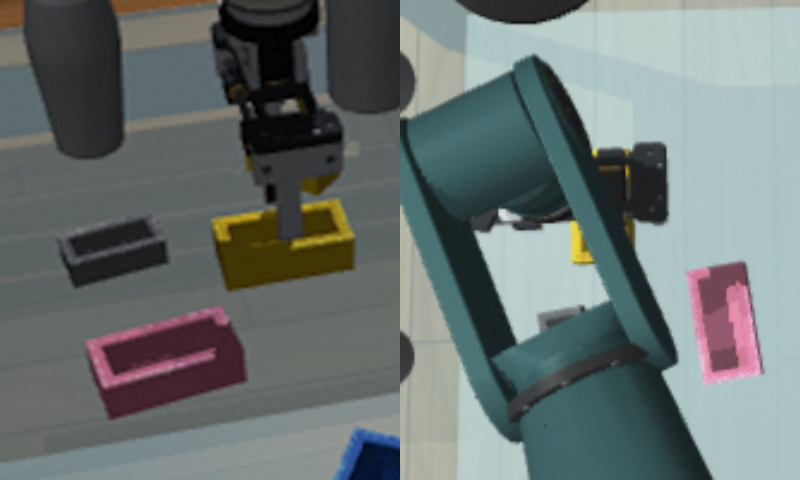

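The side crop shows the near finger ending at about the lip of the yellow tray, crop (290,240). The near wall is not covered, so the fingers are not around the tray. I'll project the reported fingertips to check.

Run:
```python
from h import *
np.set_printoptions(precision=1,suppress=True)
s=snapshot("side");o=robot.get_obs();p=o["tool_pos"];print(p,o["wrist_force"],o["width"],o["joint_positions"].round(3))
for dy in(-.037,-.025,.025,.037):print(dy,proj(s,p+[0,dy,0]))
b=box([.5093,.3011,.0205],0,.034);q=proj(s,b)
im=s["img"].copy();im=cv2.resize(im[60:220,190:390],(800,640)[0:2],interpolation=2) if 0 else cv2.resize(im[90:190,220:345],(750,600),interpolation=2)
f=lambda q:tuple(int(v) for v in ((q-[220,90]+.5)*6))
for i in range(8):
  for j in range(i):
    if bin(i^j).count("1")==1: cv2.line(im,f(q[i]),f(q[j]),(255,255,255),1)
for dy in(-.037,-.025,.025,.037):
  for dx in(-.008,.008): cv2.circle(im,f(proj(s,p+[dx,dy,0])[0]),4,(255,0,0),-1)
  cv2.circle(im,f(proj(s,p+[0,dy,.03])[0]),4,(0,255,0),-1)
cv2.imwrite("pics/c2.png",im[:,:,::-1])
```

```text
[0.5 0.3 0. ] [ 0.   0.1 -0.3] 0.04967820656096709 [0.4 0.3 1.5 0.  1.4 2. ]
-0.037 [[286.6 151. ]]
-0.025 [[285.7 148.1]]
0.025 [[281.8 136.1]]
0.037 [[280.9 133.3]]
```

View pics/c2.png

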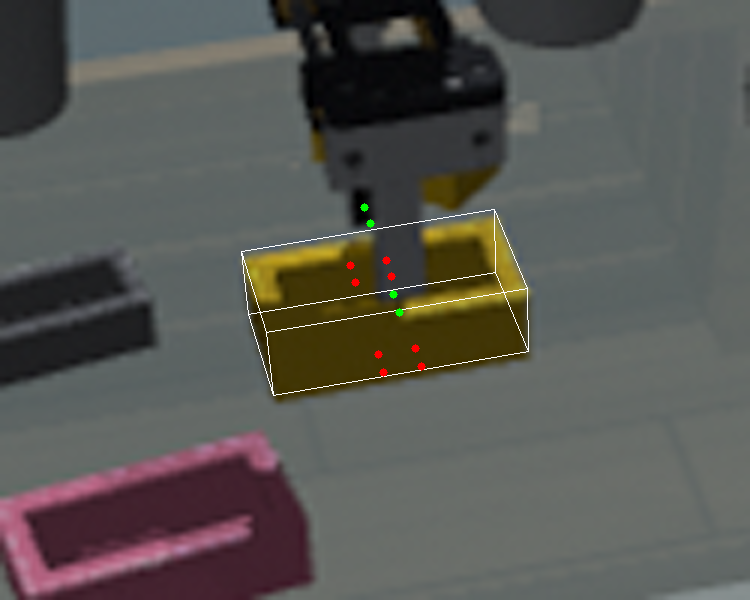

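The drawn fingertip sits at about z = 0.035, not at the reported 0.010. That explains why the grip closed on nothing. I'll lift, open and check the fingertip height in the image.

Emit:
{"method": "drive_tool", "body": {
  "deltas": "0 0 -0.3 0 0 0 50;0 0 -0.7 0 0 0 94;0 0 -0.7 0 0 0 94;0 0 -0.7 0 0 0 94;0 0 -0.7 0 0 0 94"
}}

```text
time: 5.85
tool_pos: [0.5081, 0.3008, 0.0783]
ee_rot: [3.141, 0.002, 0.019]
wrist_force: [-0.7, 0.2, 0.2]
width: 0.0785
finger_force: 0.0
```

Run:
```python
from h import *
np.set_printoptions(precision=4,suppress=True)
s=snapshot("side");t=snapshot("top");o=robot.get_obs();p=o["tool_pos"];print(p,o["ee_rot"],o["width"])
w=o["width"]/2
out=[]
for v,(x0,y0) in((s,(220,60)),(t,(160,150))):
  im=cv2.resize(v["img"][y0:y0+150,x0:x0+100],(400,600),interpolation=2)
  f=lambda q:tuple(int(a) for a in ((q-[x0,y0]+.5)*4))
  for dy in(-w-.0125,-w,w,w+.0125):
    for z,c in((0,(255,0,0)),(.025,(0,255,0)),(.05,(0,0,255))):cv2.circle(im,f(proj(v,p+[0,dy,z])[0]),3,c,-1)
  out.append(im)
cv2.imwrite("pics/c3.png",np.hstack(out)[:,:,::-1])
```

```text
[0.5078 0.3006 0.0777] [3.1401 0.0034 0.0193] 0.0865649591603018
```

View pics/c3.png

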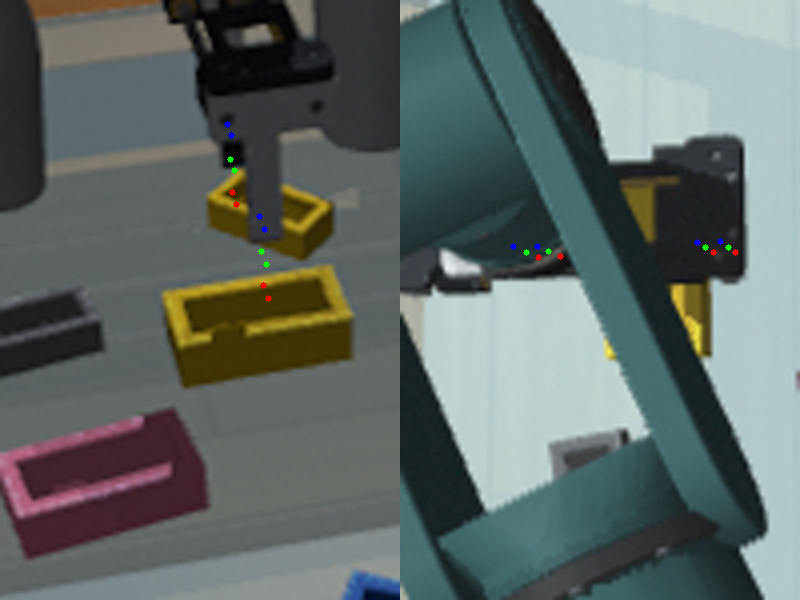

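In the side view the near fingertip shows at about crop (265,238), which is 25–35 mm above the reported TCP. The top view is consistent with a pure height offset. I'll go lower in small steps while watching the force.

Emit:
{"method": "drive_tool", "body": {
  "deltas": "0 0 0.4 0 0 0 94;0 0 0.7 0 0 0 94;0 0 0.8 0 0 0 94;0 0 0.8 0 0 0 94"
}}

```text
time: 6.35
tool_pos: [0.5068, 0.3002, -0.0033]
ee_rot: [3.139, 0.006, 0.019]
wrist_force: [0.1, 0.1, 0.2]
width: 0.094
finger_force: 0.0
```

Emit:
{"method": "drive_tool", "body": {
  "deltas": "0 0 0.05 0 0 0 94;0 0 0.1 0 0 0 94;0 0 0.1 0 0 0 94"
}}

```text
time: 6.65
tool_pos: [0.5094, 0.3014, -0.0096]
ee_rot: [-3.141, -0.001, 0.019]
wrist_force: [-0.4, 0.3, -0.1]
width: 0.0939
finger_force: 0.0
```

Emit:
{"method": "drive_tool", "body": {
  "deltas": "0 0 0.04 0 0 0 94;0 0 0.08 0 0 0 94;0 0 0.08 0 0 0 94"
}}

```text
time: 6.95
tool_pos: [0.5085, 0.301, -0.0188]
ee_rot: [3.141, 0.001, 0.019]
wrist_force: [-0.1, -0.6, 1.0]
width: 0.0938
finger_force: 0.0
```

Emit:
{"method": "drive_tool", "body": {
  "deltas": "0 0 0 0 0 0 50;0 0 0 0 0 0 50;0 0 0 0 0 0 50;0 0 0 0 0 0 50;0 0 0 0 0 0 50"
}}

```text
time: 7.45
tool_pos: [0.509, 0.3011, -0.0181]
ee_rot: [3.141, -0.0, 0.019]
wrist_force: [0.3, -2.1, -0.3]
width: 0.0575
finger_force: 0.6
```

Emit:
{"method": "drive_tool", "body": {
  "deltas": "0 0 0 0 0 0 50;0 0 0 0 0 0 50;0 0 0 0 0 0 50"
}}

```text
time: 7.75
tool_pos: [0.5091, 0.301, -0.0181]
ee_rot: [3.141, -0.0, 0.019]
wrist_force: [-1.0, -1.2, 0.6]
width: 0.0558
finger_force: 30.0
```

Gripped at 55.8 mm with 30 N. Next I lift and carry it over the blue tray.

Run:
```python
from h import *
plan([.5092,.3008,-.018,.0195],[.509,.301,.07,.02],[.529,.0285,.06,1.043])
```

```text
tx -0.00 ty -0.00 tz -0.88 rz -0.000 -> [0.5092 0.3008 0.07   0.0195]
tx 0.05 ty 0.98 tz 0.04 rz -0.234 -> [0.5161 0.2029 0.066  0.3871]
tx -0.32 ty 0.98 tz 0.04 rz -0.246 -> [0.5235 0.1001 0.062  0.7735]
tx -0.46 ty 0.55 tz 0.02 rz -0.172 -> [0.529  0.0286 0.06   1.0437]
```

Emit:
{"method": "drive_tool", "body": {
  "deltas": "0 0 -0.1 0 0 0 50;0 0 -0.4 0 0 0 50;0 0 -0.7 0 0 0 50;0 0 -0.88 0 0 0 50;0 0 -0.88 0 0 0 50"
}}

```text
time: 8.25
tool_pos: [0.5113, 0.3026, 0.0741]
ee_rot: [-3.138, -0.007, 0.019]
wrist_force: [-0.5, -0.2, -1.2]
width: 0.0559
finger_force: 30.0
```

Emit:
{"method": "drive_tool", "body": {
  "deltas": "0.01 0.2 0.01 0 0 -0.05 50;0.03 0.5 0.02 0 0 -0.12 50;0.05 0.8 0.04 0 0 -0.19 50;0.05 0.98 0.04 0 0 -0.234 50;0.05 0.98 0.04 0 0 -0.234 50"
}}

```text
time: 8.75
tool_pos: [0.5149, 0.201, 0.064]
ee_rot: [3.142, 0.003, 0.384]
wrist_force: [0.5, 0.7, -1.4]
width: 0.056
finger_force: 30.0
```

Emit:
{"method": "drive_tool", "body": {
  "deltas": "-0.1 0.3 0.01 0 0 -0.075 50;-0.2 0.6 0.02 0 0 -0.15 50;-0.28 0.85 0.04 0 0 -0.21 50;-0.32 0.98 0.04 0 0 -0.246 50;-0.32 0.98 0.04 0 0 -0.246 50"
}}

```text
time: 9.25
tool_pos: [0.5228, 0.0998, 0.0607]
ee_rot: [-3.14, 0.001, 0.77]
wrist_force: [-0.4, -0.2, -2.1]
width: 0.0559
finger_force: 30.0
```

Emit:
{"method": "drive_tool", "body": {
  "deltas": "-0.15 0.18 0.01 0 0 -0.055 50;-0.3 0.36 0.01 0 0 -0.11 50;-0.4 0.48 0.02 0 0 -0.15 50;-0.46 0.55 0.02 0 0 -0.172 50;-0.46 0.55 0.02 0 0 -0.172 50"
}}

```text
time: 9.75
tool_pos: [0.5286, 0.0295, 0.0592]
ee_rot: [-3.141, -0.0, 1.041]
wrist_force: [1.3, 0.4, -1.1]
width: 0.0558
finger_force: 30.0
```

Run:
```python
from h import *
np.set_printoptions(precision=4,suppress=True)
s=snapshot("side");t=snapshot("top");o=robot.get_obs();print(o["time"],o["tool_pos"],o["ee_rot"],o["width"],o["finger_force"])
a=cv2.resize(s["img"][140:280,230:410],(540,420),interpolation=2);b=cv2.resize(t["img"][140:280,310:400],(270,420),interpolation=2)
b2=box([.5288,.0284,1.044],.078,.034)
for v,im,x0,y0 in((s,a,230,140),(t,b,310,140)):
  q=proj(v,b2);f=lambda q:tuple(int(c) for c in ((q-[x0,y0]+.5)*3))
  for i in range(8):
    for j in range(i):
      if bin(i^j).count("1")==1: cv2.line(im,f(q[i]),f(q[j]),(255,255,255),1)
cv2.imwrite("pics/c4.png",np.hstack([a,b])[:,:,::-1])
```

```text
9.85 [0.5285 0.0303 0.0594] [-3.1405 -0.0006  1.0425] 0.05560200549774611 29.999662935733795
```

View pics/c4.png

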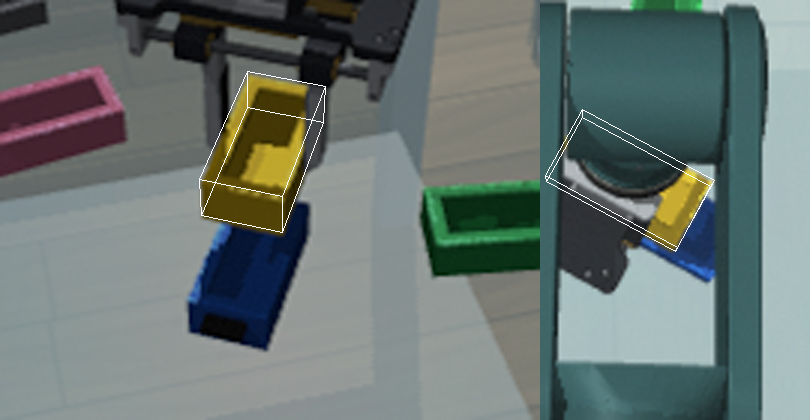

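The crop shows the yellow tray over blue, matching the projected target within 1–2 mm in both views: near bottom edge at crop (280,232) in the side view and end corner (677,248) in the top view. Lowering now.

Emit:
{"method": "drive_tool", "body": {
  "deltas": "0 0 0.1 0 0 0 50;0 0 0.22 0 0 0 50;0 0 0.32 0 0 0 50;0 0 0.38 0 0 0 50;0 0 0.38 0 0 0 50"
}}

```text
time: 10.35
tool_pos: [0.5273, 0.0292, 0.0199]
ee_rot: [-3.138, 0.002, 1.043]
wrist_force: [-0.1, -1.1, -1.7]
width: 0.0559
finger_force: 30.0
```

Emit:
{"method": "drive_tool", "body": {
  "deltas": "0 0 0.01 0 0 0 50;0 0 0.02 0 0 0 50;0 0 0.03 0 0 0 50;0 0 0.04 0 0 0 50;0 0 0.04 0 0 0 50"
}}

```text
time: 10.85
tool_pos: [0.5287, 0.0289, 0.0178]
ee_rot: [3.141, -0.0, 1.043]
wrist_force: [-0.1, -0.2, -1.1]
width: 0.0559
finger_force: 30.0
```

Emit:
{"method": "drive_tool", "body": {
  "deltas": "0 0 0.005 0 0 0 50;0 0 0.01 0 0 0 50;0 0 0.01 0 0 0 50"
}}

```text
time: 11.15
tool_pos: [0.5286, 0.029, 0.0167]
ee_rot: [-3.141, -0.0, 1.043]
wrist_force: [0.3, -0.1, -1.5]
width: 0.0559
finger_force: 30.0
```

Emit:
{"method": "drive_tool", "body": {
  "deltas": "0 0 0.005 0 0 0 50;0 0 0.01 0 0 0 50;0 0 0.01 0 0 0 50"
}}

```text
time: 11.45
tool_pos: [0.5288, 0.029, 0.0159]
ee_rot: [3.141, -0.0, 1.044]
wrist_force: [-0.4, 0.8, -1.4]
width: 0.0556
finger_force: 30.0
```

Emit:
{"method": "drive_tool", "body": {
  "deltas": "0 0 0.005 0 0 0 50;0 0 0.01 0 0 0 50;0 0 0.01 0 0 0 50"
}}

```text
time: 11.75
tool_pos: [0.5288, 0.029, 0.0159]
ee_rot: [3.141, -0.0, 1.044]
wrist_force: [-2.8, -0.1, 5.5]
width: 0.0562
finger_force: 30.0
```

Emit:
{"method": "drive_tool", "body": {
  "deltas": "0 0 0 0 0 0 60;0 0 0 0 0 0 70;0 0 0 0 0 0 85;0 0 0 0 0 0 85;0 0 0 0 0 0 85"
}}

```text
time: 12.25
tool_pos: [0.5286, 0.029, 0.0146]
ee_rot: [-3.141, 0.0, 1.043]
wrist_force: [0.1, 0.1, 0.0]
width: 0.0844
finger_force: 0.0
```

Emit:
{"method": "drive_tool", "body": {
  "deltas": "0 0 -0.05 0 0 0 85;0 0 -0.2 0 0 0 85;0 0 -0.5 0 0 0 85;0 0 -0.8 0 0 0 94;0 0 -0.8 0 0 0 94"
}}

```text
time: 12.75
tool_pos: [0.5323, 0.0289, 0.1004]
ee_rot: [3.132, -0.005, 1.044]
wrist_force: [0.3, 0.0, -0.3]
width: 0.0934
finger_force: 0.0
```

Run:
```python
from h import *
plan([.529,.0286,.015+.08,1.0437],[.521,-.2645,.08,-.0145],[.521,-.2645,-.018,-.0145])
```

```text
tx -0.98 ty 0.54 tz 0.06 rz 0.257 -> [ 0.5264 -0.0833  0.089   0.64  ]
tx -0.78 ty 0.98 tz 0.06 rz 0.287 -> [ 0.5223 -0.2084  0.083   0.1892]
tx -0.12 ty 0.55 tz 0.03 rz 0.130 -> [ 0.5209 -0.2647  0.08   -0.015 ]
tx 0.00 ty -0.00 tz 0.98 rz -0.000 -> [ 0.5209 -0.2647 -0.018  -0.015 ]
```

Emit:
{"method": "drive_tool", "body": {
  "deltas": "-0.4 0.22 0.02 0 0 0.09 94;-0.8 0.44 0.05 0 0 0.18 94;-0.98 0.54 0.06 0 0 0.257 94;-0.98 0.54 0.06 0 0 0.257 94;-0.98 0.54 0.06 0 0 0.257 94"
}}

```text
time: 13.25
tool_pos: [0.5256, -0.0826, 0.088]
ee_rot: [-3.14, 0.0, 0.641]
wrist_force: [0.5, -0.1, 0.2]
width: 0.0936
finger_force: 0.0
```

Emit:
{"method": "drive_tool", "body": {
  "deltas": "-0.3 0.38 0.02 0 0 0.09 94;-0.6 0.75 0.05 0 0 0.18 94;-0.78 0.98 0.06 0 0 0.287 94;-0.78 0.98 0.06 0 0 0.287 94;-0.78 0.98 0.06 0 0 0.287 94"
}}

```text
time: 13.75
tool_pos: [0.5221, -0.2068, 0.0824]
ee_rot: [-3.14, 0.0, 0.192]
wrist_force: [0.9, -0.3, 1.0]
width: 0.0943
finger_force: 0.0
```

Emit:
{"method": "drive_tool", "body": {
  "deltas": "-0.06 0.3 0.03 0 0 0.07 94;-0.12 0.55 0.03 0 0 0.13 94;-0.12 0.55 0.03 0 0 0.13 94;-0.12 0.55 0.03 0 0 0.13 94"
}}

```text
time: 14.15
tool_pos: [0.521, -0.2623, 0.0797]
ee_rot: [-3.14, -0.0, -0.011]
wrist_force: [0.3, -0.7, 0.8]
width: 0.0939
finger_force: 0.0
```

Run:
```python
from h import *
np.set_printoptions(precision=4,suppress=True)
s=snapshot("side");t=snapshot("top");o=robot.get_obs();print(o["time"],o["tool_pos"],o["ee_rot"],o["width"])
hs=mask(s,"yellow_tray",(325,190));ht=mask(t,"yellow_tray",(345,195))
print(fit([(s,hs),(t,ht)],[.5288,.0284,1.044,.034],z0=1),len(hs),cv2.contourArea(ht))
hb=mask(s,"blue_tray",(310,235));print(cv2.contourArea(hb))
a=cv2.resize(s["img"][140:280,230:410],(540,420),interpolation=2);b=cv2.resize(t["img"][140:280,310:400],(270,420),interpolation=2)
for bb,col in((box([.5288,.0284,1.044],.034,.034),(255,255,255)),(box([.5104,-.0033,1.044],0,.034),(255,0,0))):
 for v,im,x0,y0 in((s,a,230,140),(t,b,310,140)):
  q=proj(v,bb);f=lambda q:tuple(int(c) for c in ((q-[x0,y0]+.5)*3))
  for i in range(8):
    for j in range(i):
      if bin(i^j).count("1")==1: cv2.line(im,f(q[i]),f(q[j]),col,1)
cv2.imwrite("pics/c5.png",np.hstack([a,b])[:,:,::-1])
```

```text
14.25 [ 0.521  -0.2623  0.0799] [-3.1406 -0.0002 -0.0113] 0.09400399897792824
(array([0.5295, 0.0287, 1.0447, 0.0297]), np.float64(0.07117985693772855)) 19 1193.0
711.0
```

View pics/c5.png

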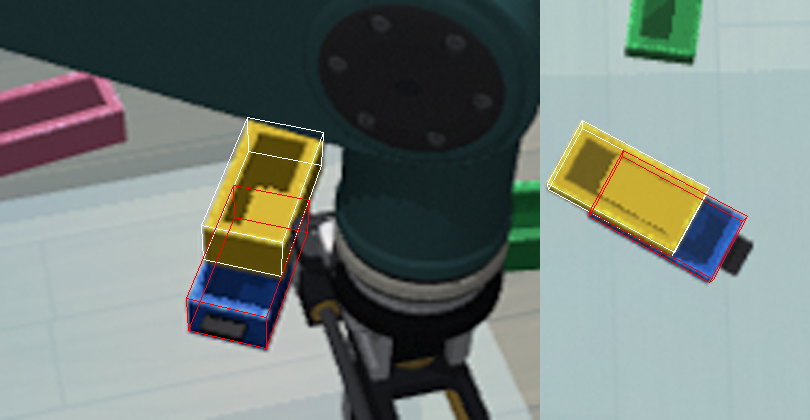

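The crop shows yellow seated on blue, shifted away from the tab. It follows the white target outline in both views, and blue is still on its red outline. Now the red tray.

Emit:
{"method": "drive_tool", "body": {
  "deltas": "0 0.02 0.35 0 0 0 94;0 0.02 0.7 0 0 0 94;0 0.02 0.85 0 0 0 94;0 0.02 0.93 0 0 0 94;0 0.02 0.98 0 0 0 94"
}}

```text
time: 14.75
tool_pos: [0.521, -0.2659, -0.018]
ee_rot: [3.142, -0.001, -0.014]
wrist_force: [0.7, 0.9, 0.3]
width: 0.0937
finger_force: 0.0
```

Emit:
{"method": "drive_tool", "body": {
  "deltas": "0 0 0 0 0 0 50;0 0 0 0 0 0 50;0 0 0 0 0 0 50;0 0 0 0 0 0 50;0 0 0 0 0 0 50"
}}

```text
time: 15.25
tool_pos: [0.5208, -0.2663, -0.0176]
ee_rot: [-3.141, -0.001, -0.015]
wrist_force: [0.5, 1.6, 0.4]
width: 0.0573
finger_force: 0.5
```

Emit:
{"method": "drive_tool", "body": {
  "deltas": "0 0 0 0 0 0 50;0 0 0 0 0 0 50;0 0 0 0 0 0 50"
}}

```text
time: 15.55
tool_pos: [0.5208, -0.2663, -0.0177]
ee_rot: [-3.141, -0.001, -0.015]
wrist_force: [-0.5, 1.6, 4.2]
width: 0.0561
finger_force: 30.0
```

Run:
```python
from h import *
np.set_printoptions(precision=4,suppress=True)
print(robot.get_obs())
plan([.521,-.2645,-.018,-.0125],[.521,-.2645,.10,-.0125],[.5105,-.0035,.095,1.044])
```

```text
{'time': 15.55, 'joint_positions': array([-0.5699,  0.2753,  1.543 ,  0.0005,  1.3228,  1.016 ]), 'qvel': array([-0.0016,  0.0002, -0.0007, -0.001 ,  0.0005, -0.0001]), 'joint_torque': array([ -0.5339, -37.2511, -26.3982,  -0.3182,  -0.4143,  -0.0107]), 'tool_pos': array([ 0.5208, -0.2663, -0.0177]), 'ee_rot': array([-3.1415, -0.0007, -0.0152]), 'wrist_force': array([-0.5415,  1.6224,  4.2465]), 'wrist_torque': array([0.3289, 0.2363, 0.0186]), 'finger_force': 30.000873506069183, 'width': 0.05611873622098805}
tx 0.00 ty -0.00 tz -0.98 rz -0.000 -> [ 0.521  -0.2645  0.08   -0.0125]
tx 0.00 ty -0.00 tz -0.20 rz -0.000 -> [ 0.521  -0.2645  0.1    -0.0125]
tx -0.05 ty -0.98 tz 0.02 rz -0.253 -> [ 0.5172 -0.1664  0.098   0.3849]
tx 0.35 ty -0.98 tz 0.02 rz -0.268 -> [ 0.5129 -0.0625  0.096   0.8059]
tx 0.41 ty -0.43 tz 0.01 rz -0.152 -> [ 0.5102 -0.0031  0.095   1.0446]
```

Emit:
{"method": "drive_tool", "body": {
  "deltas": "0 0 -0.1 0 0 0 50;0 0 -0.4 0 0 0 50;0 0 -0.7 0 0 0 50;0 0 -0.98 0 0 0 50;0 0 -0.98 0 0 0 50"
}}

```text
time: 16.05
tool_pos: [0.5233, -0.2684, 0.0851]
ee_rot: [3.136, -0.008, -0.015]
wrist_force: [0.3, -0.6, -0.0]
width: 0.0559
finger_force: 30.0
```

Emit:
{"method": "drive_tool", "body": {
  "deltas": "0 0 -0.1 0 0 0 50;0 0 -0.2 0 0 0 50"
}}

```text
time: 16.25
tool_pos: [0.5191, -0.2656, 0.0979]
ee_rot: [-3.139, 0.004, -0.015]
wrist_force: [-0.0, 0.1, -0.6]
width: 0.0554
finger_force: 30.0
```

Emit:
{"method": "drive_tool", "body": {
  "deltas": "-0.01 -0.2 0 0 0 -0.05 50;-0.02 -0.5 0.01 0 0 -0.12 50;-0.04 -0.8 0.02 0 0 -0.19 50;-0.05 -0.98 0.02 0 0 -0.253 50;-0.05 -0.98 0.02 0 0 -0.253 50"
}}

```text
time: 16.75
tool_pos: [0.5162, -0.1658, 0.0967]
ee_rot: [-3.139, 0.001, 0.386]
wrist_force: [-0.8, -0.7, -1.9]
width: 0.0558
finger_force: 30.0
```

Emit:
{"method": "drive_tool", "body": {
  "deltas": "0.1 -0.3 0.01 0 0 -0.08 50;0.2 -0.6 0.02 0 0 -0.16 50;0.3 -0.85 0.02 0 0 -0.23 50;0.35 -0.98 0.02 0 0 -0.268 50;0.35 -0.98 0.02 0 0 -0.268 50"
}}

```text
time: 17.25
tool_pos: [0.5126, -0.0635, 0.0951]
ee_rot: [-3.141, 0.001, 0.804]
wrist_force: [0.4, 0.3, -1.6]
width: 0.0556
finger_force: 30.0
```

Emit:
{"method": "drive_tool", "body": {
  "deltas": "0.14 -0.15 0 0 0 -0.05 50;0.28 -0.3 0.01 0 0 -0.1 50;0.38 -0.4 0.01 0 0 -0.14 50;0.41 -0.43 0.01 0 0 -0.152 50;0.41 -0.43 0.01 0 0 -0.152 50"
}}

```text
time: 17.75
tool_pos: [0.5105, -0.0058, 0.0945]
ee_rot: [-3.142, 0.001, 1.04]
wrist_force: [-0.3, 0.4, 0.2]
width: 0.0557
finger_force: 30.0
```

Run:
```python
from h import *
np.set_printoptions(precision=4,suppress=True)
s=snapshot("side");t=snapshot("top");o=robot.get_obs();print(o["time"],o["tool_pos"],o["ee_rot"],o["width"],o["finger_force"])
a=cv2.resize(s["img"][140:280,230:410],(540,420),interpolation=2);b=cv2.resize(t["img"][140:280,310:400],(270,420),interpolation=2)
for bb,col in((box([.5104,-.0033,1.044],.113,.034),(255,255,255)),(box([.5288,.0284,1.044],.034,.034),(0,255,0))):
 for v,im,x0,y0 in((s,a,230,140),(t,b,310,140)):
  q=proj(v,bb);f=lambda q:tuple(int(c) for c in ((q-[x0,y0]+.5)*3))
  for i in range(8):
    for j in range(i):
      if bin(i^j).count("1")==1: cv2.line(im,f(q[i]),f(q[j]),col,1)
cv2.imwrite("pics/c6.png",np.hstack([a,b])[:,:,::-1])
try:
  hs=mask(s,"red_tray",(315,185));print(fit([(s,hs)],[.5104,-.0033,1.044,.113],z0=1))
except Exception as e:print(e)
```

```text
17.85 [ 0.5106 -0.0061  0.0946] [3.1415 0.0007 1.0392] 0.05560479877296507 29.999755918979645
(array([ 0.511 , -0.0007,  1.0835,  0.1047]), np.float64(0.10590057179161372))
```

View pics/c6.png

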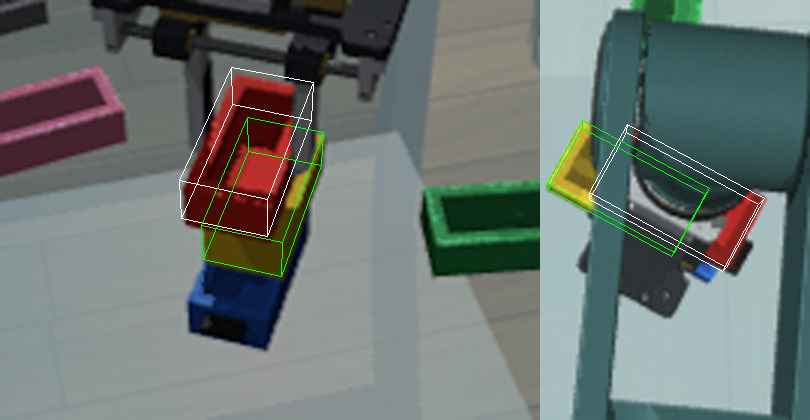

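Red hovers over the blue footprint within about 2–3 mm, with its bottom edge at crop (268,236) on the white outline; yellow is on the green one. I'll correct 2.5 mm in y and lower.

Emit:
{"method": "drive_tool", "body": {
  "deltas": "0.02 -0.01 0.1 0 0 -0.003 50;0.02 -0.01 0.22 0 0 -0.003 50;0.02 -0.01 0.32 0 0 -0.003 50;0.02 -0.01 0.38 0 0 -0.003 50;0.02 -0.01 0.4 0 0 -0.003 50"
}}

```text
time: 18.35
tool_pos: [0.5096, -0.0027, 0.0531]
ee_rot: [-3.139, 0.001, 1.046]
wrist_force: [0.2, -0.4, -0.6]
width: 0.0558
finger_force: 30.0
```

Emit:
{"method": "drive_tool", "body": {
  "deltas": "0 0 0.01 0 0 0 50;0 0 0.02 0 0 0 50;0 0 0.03 0 0 0 50;0 0 0.03 0 0 0 50;0 0 0.03 0 0 0 50"
}}

```text
time: 18.85
tool_pos: [0.5108, -0.0027, 0.0521]
ee_rot: [3.141, -0.0, 1.047]
wrist_force: [-0.2, -0.3, -0.4]
width: 0.0556
finger_force: 30.0
```

Emit:
{"method": "drive_tool", "body": {
  "deltas": "0 0 0.005 0 0 0 50;0 0 0.01 0 0 0 50;0 0 0.01 0 0 0 50"
}}

```text
time: 19.15
tool_pos: [0.5105, -0.0027, 0.0507]
ee_rot: [-3.141, -0.0, 1.047]
wrist_force: [-0.5, -0.6, -0.3]
width: 0.0559
finger_force: 30.0
```

Emit:
{"method": "drive_tool", "body": {
  "deltas": "0 0 0.005 0 0 0 50;0 0 0.01 0 0 0 50;0 0 0.01 0 0 0 50"
}}

```text
time: 19.45
tool_pos: [0.5106, -0.0027, 0.0503]
ee_rot: [3.141, -0.0, 1.047]
wrist_force: [-1.7, -0.3, 2.0]
width: 0.0555
finger_force: 30.0
```

Emit:
{"method": "drive_tool", "body": {
  "deltas": "0 0 0.003 0 0 0 50;0 0 0.003 0 0 0 60;0 0 0.003 0 0 0 70;0 0 0.003 0 0 0 85;0 0 0.003 0 0 0 85"
}}

```text
time: 19.95
tool_pos: [0.5105, -0.0027, 0.0492]
ee_rot: [-3.141, 0.0, 1.047]
wrist_force: [0.0, 0.4, -0.2]
width: 0.0804
finger_force: 0.0
```

Emit:
{"method": "drive_tool", "body": {
  "deltas": "0 0 0 0 0 0 85;0 0 -0.1 0 0 0 85;0 0 -0.4 0 0 0 85;0 0 -0.8 0 0 0 85;0 0 -1 0 0 0 85"
}}

```text
time: 20.45
tool_pos: [0.5123, -0.0029, 0.1541]
ee_rot: [3.136, -0.003, 1.047]
wrist_force: [0.4, 0.4, 0.2]
width: 0.085
finger_force: 0.0
```

Emit:
{"method": "drive_tool", "body": {
  "deltas": "-0.6 0.7 -0.1 0 0 0 90;-0.6 0.7 -0.1 0 0 0 90;-0.9 0.98 -0.1 0 0 0 90;-0.9 0.98 -0.1 0 0 0 90;-0.9 0.98 -0.1 0 0 0 90"
}}

```text
time: 20.95
tool_pos: [0.5504, -0.1302, 0.1597]
ee_rot: [-3.141, -0.001, 1.045]
wrist_force: [-0.9, 0.0, 0.3]
width: 0.0899
finger_force: 0.0
```

Emit:
{"method": "drive_tool", "body": {
  "deltas": "-0.5 0.6 0 0 0 0 90;-0.8 0.98 0 0 0 0 90;-0.8 0.98 0 0 0 0 90;-0.8 0.98 0 0 0 0 90"
}}

```text
time: 21.35
tool_pos: [0.5955, -0.2496, 0.1587]
ee_rot: [-3.141, 0.0, 1.045]
wrist_force: [-0.2, 0.4, 0.1]
width: 0.0902
finger_force: 0.0
```

Run:
```python
from h import *
np.set_printoptions(precision=4,suppress=True)
s=snapshot("side");t=snapshot("top");o=robot.get_obs();print(o["time"],o["tool_pos"],o["width"],o["qvel"])
a=cv2.resize(s["img"][140:280,230:410],(540,420),interpolation=2);b=cv2.resize(t["img"][140:280,310:400],(270,420),interpolation=2)
try:
 p,e=fit([(s,mask(s,"red_tray",(315,205))),(t,mask(t,"red_tray",(358,212)))],[.5104,-.0033,1.044,.068],z0=1);print(p,e)
except Exception as e:print(e)
for bb,col in((box([.5104,-.0033,1.044],.068,.034),(255,255,255)),(box([.5288,.0284,1.044],.034,.034),(0,255,0)),(box([.5104,-.0033,1.044],0,.034),(255,0,255))):
 for v,im,x0,y0 in((s,a,230,140),(t,b,310,140)):
  q=proj(v,bb);f=lambda q:tuple(int(c) for c in ((q-[x0,y0]+.5)*3))
  for i in range(8):
    for j in range(i):
      if bin(i^j).count("1")==1: cv2.line(im,f(q[i]),f(q[j]),col,1)
cv2.imwrite("pics/c7.png",np.hstack([a,b])[:,:,::-1])
```

```text
21.45 [ 0.5952 -0.2465  0.1594] 0.09020227394174038 [ 0.0181 -0.0227  0.0142  0.0001 -0.0006 -0.0007]
[ 0.5112 -0.0033  1.0506  0.0653] 0.06950244389370783
```

View pics/c7.png

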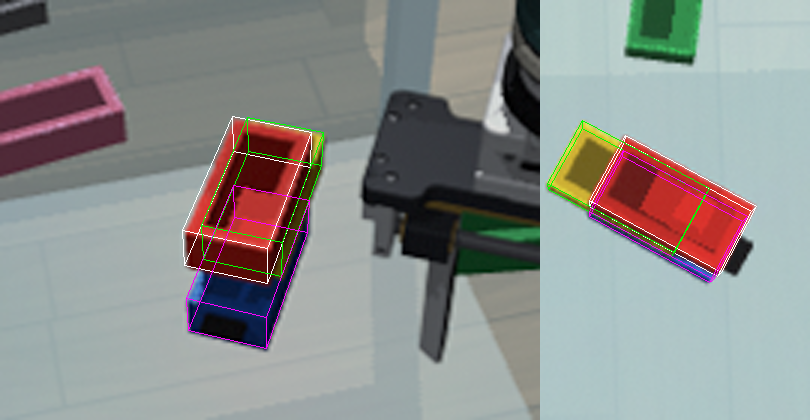

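All three trays match their target outlines: red over blue, yellow stepped away from the tab, and green unmoved. The arm is clear, so I'm handing in.

```bash
python3 -c "
from bench import robot
print(robot.close_job())"
```

```text
the job is handed in; nothing more can be done
None
```

The zigzag stack is done and handed in at about 21 s: yellow sits a third of a tray length away from blue's tab, red lies straight above blue to within about 1 mm as measured in the images, and blue and green showed no movement (the first grip on yellow closed on nothing, because the fingertips sat about 28 mm higher than the reported tool height).

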